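Right the toppled carton and slide its neighbour into the stock rack

TASK

In the stock rack the tall slim carton has toppled sideways across the empty wide bay: tip it back up so that it stands upright in its own slim bay. Then slide the wide carton that stands on the bench along the bench into the wide bay, fully home against the backstop. Do not lift or topple either carton, and leave the other things on the bench and rack where they are.

Things in the scene. Friction and masses are not known exactly. Their poses are not given: they have to be found in the camera images.
- rack: Stock rack fixed to the bench, placed anew each time. Its x axis points from its open front to its steel backstop (60 tall, face at x = 90 mm), y to the left, z up; origin on the bench in the mouth plane, on the wide bay's centre line. Two lead-in strips 12 tall flare from the wide bay's mouth (98 wide) to about 140 wide at x = -40. The bays have no floor: cartons stand on the bare bench.
- left_carton (a point): Front end of the top right edge of the fixed full carton at the rack's left, 120 tall, which fills y 49 to 119, x 0 to 90 mm in the rack's frame. The wide bay (98 wide, y -49 to 49) lies to the right of it.
- rib (a point): Front end of the top of the low steel rib, 6 wide (rack y -55 to -49), 12 tall, x 0 to 90 mm, between the wide bay on its left and the slim bay (62 wide, y -117 to -55) on its right.
- right_carton (a point): Front end of the top left edge of the fixed full carton at the rack's right, 165 tall, which fills y -187 to -117, x 0 to 90 mm in the rack's frame; it is the right wall of the slim bay.
- wide_bay (a point): Point on the bench where the middle of the wide carton's underside belongs: 40 mm behind the mouth plane on the wide bay's centre line. Axes as the rack's. A carton that is home sticks out 10 mm in front of the mouth plane.
- slim_bay (a point): Point on the bench at the middle of the slim bay, 45 mm behind the mouth plane, 86 mm to the right of the wide bay's centre line. Axes as the rack's.
- wide_center (a point): Centre of the wide closed cardboard carton, 100 (its x, front to back) x 92 (its y) x 120 tall (its z), 0.3 to 0.6 kg. It starts upright on the bench in front of the rack, to the left or right of the wide bay's centre line, turned up to 0.3 rad; the tin stands at the other side. It slides when pushed low (about 40 mm above the bench).
- slim_center (a point): Centre of the slim closed cardboard carton, 84 (its x, front to back) x 50 (y) x 200 tall (z), 0.25 to 0.5 kg. It starts leaning 44 degrees to the left (rack +y), foot in the slim bay, left side resting on the left fixed carton's top right edge; its upper left edge overhangs that top by 20, about 143 above the bench, centred 43 to 47 behind the mouth plane.
- tin: Bystander: tin can, 72 diameter, 110 tall; origin at centre of underside. Stands in front of the rack on the side opposite to the wide carton.
- tape: Bystander: roll of tape lying flat, 100 outer diameter, 48 high; origin at centre of underside.
- mug: Bystander: mug, 82 diameter, 95 tall, handle on its own +y; origin at centre of underside.
- spray: Bystander: bottle, 64 diameter, 190 tall; origin at centre of underside.
- smallbox: Bystander: small carton, 90 x 80 x 70 tall; origin at centre of underside.
- staples: Bystander: small white box, 60 x 45 x 30 tall, lying on top of the right-hand 165 mm fixed carton of the rack; origin at centre of underside.
- scanner: Bystander: hand scanner lying flat, 145 long (its x, from -53 to 93), 60 wide, 36 high; origin under its grip.
Mind the look-alikes: they are no part of the job. What is shaped like the part that bears wide_center but blue or turquoise is not meant. What is shaped like the part that bears slim_center but blue is not meant.

How it is judged:
By the outcome, as a careful person would: the job done as asked, in the order asked, and still so for the second after the job is handed in, with the robot touching nothing.
It also fails if it takes over 72 s, if anything falls off the work surface, if the arm or the gripper's body presses on something with over 40 N, if the wrist force passes 120 N, or if a joint passes its speed limit or range.

ROBOT

A 7-joint arm with a two-finger parallel gripper is mounted at the origin on the work surface. World frame = base frame: x ahead of the robot, y to its left, z up, the work surface at z = 0. Lengths are in m, angles in rad, forces in N, time in s.
With the tool pointing down it reaches from about 0.4 to 0.85 m from the base axis. Payload 10.4 kg.
Tool frame: the origin (TCP) lies at the very end of the fingers, on their centre line; the grasp point (between the pads) lies 19 mm behind it (r.pinch_z is the distance from the TCP to the grasp point, in m); z points along the fingers, y is the line along which they close (so a half turn about z gives the same grasp; the last joint's range is limited). The gripper opens to 87 mm and grips with 3 to 60 N. Pads are 19 mm wide; open, the fingers measure 117 mm over their backs; the gripper's body (75 mm by 190 mm) begins 51 mm behind the grasp point.
Start: joints at [-1.359, 0.332, -0.065, 1.46, 0.022, 1.35, -0.088], TCP at [0.145, 0.608, 0.223] pointing down, gripper open.
Joint ranges: [-2.6, 2.6], [-0.5, 2.12], [-1.47, 1.34], [0.16, 2.42], [-1.27, 4.41], [0.06, 2.06], [-2.6, 2.6]. Speed limits (rad/s): [2.22, 2.22, 2.79, 2.79, 3.14, 3.14, 3.14].

INTERFACE

Orientations are given as a unit quaternion [x, y, z, w].
In Python, from bench import sensors, vision, r gives the robot as it stands.
- The arm moves only by the shell command python3 -m crank 'ROWS' [OPENING] [FORCE]. ROWS is JSON, a list of rows, each a list of 2 entries, a list of its own where there are three numbers: the shift along the tool's x, y, z normalised to -1 to 1, where 1 is 3 cm, then the turn about the tool's z normalised to -1 to 1, where 1 is 8 degrees. A call has 1 to 12 rows; each row shifts and turns the commanded pose from where the row before left it, along the tool's axes as they then stand; what a row does not reach is not made up. A row lasts 1/8 s, in which the tool goes at most 62.5 mm and 10.7 degrees, less where a joint would pass 70% of its speed; a pose out of reach is approached as far as the arm can. A call with a number of a shift or a turn outside -1 to 1 is refused whole. A call with a gripper value outside its range is refused whole. OPENING is the opening, from 0 (shut) to 1 (fully open), set as the call begins (- or left out, the last holds). The fingers move at their own pace and stop on an object; FORCE is the grip in N (left out, the last holds). Time passes only in rows, so rows that do not move let the fingers close. It gives the time, the measured TCP pose, the force, the opening and the grip force at its end, in the units of the state.
- sensors.read_state(): the state, without advancing time (a new reading comes with each control period).
- vision.camera(name): name is "scene" or "top" or "wrist"; returns the picture (420x560x3 uint8, red, green, blue); there is no depth.
- vision.camera_model(name): a dict with "vertical_fov" (degrees; the focal length in pixels is half the picture's height over the tangent of half this angle, whatever the lens; pixels are square), "cx", "cy" (the principal point, pixels), "camera_from_world" (4x4, takes a point from world to camera coordinates); the wrist camera has in their place "hand_eye" (4x4, takes a point from camera to tool coordinates, whose origin is the TCP and whose axes are the flange's). Camera axes: x right, y down, z forward; pixel columns grow to the right and rows downward; lengths in m; the calibration is good to about 2 mm. A picture is of the moment at which its call begins: read the wrist's pose just before it. camera_model takes no time and is no camera call.
- r.close_job(): hands the job in; it is judged then, once.
The state is a dict: "time": time; "joint_positions": joint angles; "joint_vel": joint speeds; "joint_torque": joint torques, N m; "ee_pos": TCP position; "eef_rot": TCP orientation; "ft_force": force on the tool from outside, world axes, zero at the start; "torque": the same for the moment, N m; "width": finger opening in m; "grip_force": force on a finger pad.
Only numpy, scipy, OpenCV 4.12 (cv2) and the standard library are available. Lean on these libraries where they do the work, as an engineer would, in place of code of your own. Each camera call takes 0.05 s, during which the arm holds its last target. There are 200 camera calls.

## Working session

There is one attempt and no reset: what is moved stays moved. The work goes in short steps, Python scripts to look and compute and a shell command to move; the robot and the scene stay as the last step left them, time stands still between calls to the robot, and variables do not carry over. Pictures are saved under pics/ and viewed, at most 10 in all, crops included, and the job is handed in when it is done.

```bash
ls; mkdir -p pics
python3 - <<'E'
from bench import sensors, vision, r
import cv2,numpy as np
s=sensors.read_state();print(s)
for n in("scene","top"):
    im=vision.camera(n);cv2.imwrite(f"pics/{n}0.png",cv2.resize(im[:,:,::-1],(800,600),interpolation=cv2.INTER_CUBIC))
    m=vision.camera_model(n);print(n,m)
print(vision.camera_model("wrist"))
E
```

```text
pics
{'time': 0.0, 'joint_positions': array([-1.35861201,  0.33285408, -0.0646952 ,  1.46096049,  0.02160402,
        1.34992141, -0.08851967]), 'joint_vel': array([-4.12243309e-05, -1.76344591e-03, -6.37296130e-04, -1.26029181e-03,
       -9.74483729e-04,  5.64217485e-04, -1.57971610e-03]), 'joint_torque': array([-2.01677867e-04, -6.23255610e+01,  2.45528296e-02, -3.89894271e+01,
       -6.13609655e-02,  3.96267185e-02,  1.36957065e-04]), 'ee_pos': array([0.14531302, 0.60745734, 0.2217559 ]), 'eef_rot': array([ 1.17123638e-01,  9.93117077e-01, -7.22278108e-04, -4.74856595e-05]), 'ft_force': array([-0.40276313, -0.25948041, -0.00067286]), 'torque': array([ 0.00760711, -0.02717989,  0.01966363]), 'grip_force': 0.0, 'width': 0.08715406127524022}
scene {'vertical_fov': 46.78130098819819, 'cx': 274.9676788228454, 'cy': 205.81640990432476, 'camera_from_world': array([[ 4.13607784e-02,  9.99143857e-01, -9.15742975e-04,
        -3.52975786e-02],
       [ 7.47768608e-01, -3.15626426e-02, -6.63208797e-01,
        -2.82293681e-01],
       [-6.62669899e-01,  2.67460682e-02, -7.48433867e-01,
   
[... 207 characters left out ...]
a_from_world': array([[-0.01029279, -0.99978955,  0.01774568,  0.01017223],
       [-0.99874316,  0.00940821, -0.04922997,  0.46678461],
       [ 0.04905265, -0.01823009, -0.99862981,  1.25822455],
       [ 0.        ,  0.        ,  0.        ,  1.        ]])}
{'vertical_fov': 59.9839732366682, 'cx': 279.6363008174898, 'cy': 209.40280504182297, 'hand_eye': array([[ 5.96084599e-05, -9.70555254e-01, -2.40878592e-01,
         6.61130239e-02],
       [ 9.99999969e-01,  1.15748983e-04, -2.18916614e-04,
         8.13826107e-04],
       [ 2.40352122e-04, -2.40878572e-01,  9.70555231e-01,
        -1.61858090e-01],
       [ 0.00000000e+00,  0.00000000e+00,  0.00000000e+00,
         1.00000000e+00]])}
```

View pics/scene0.png

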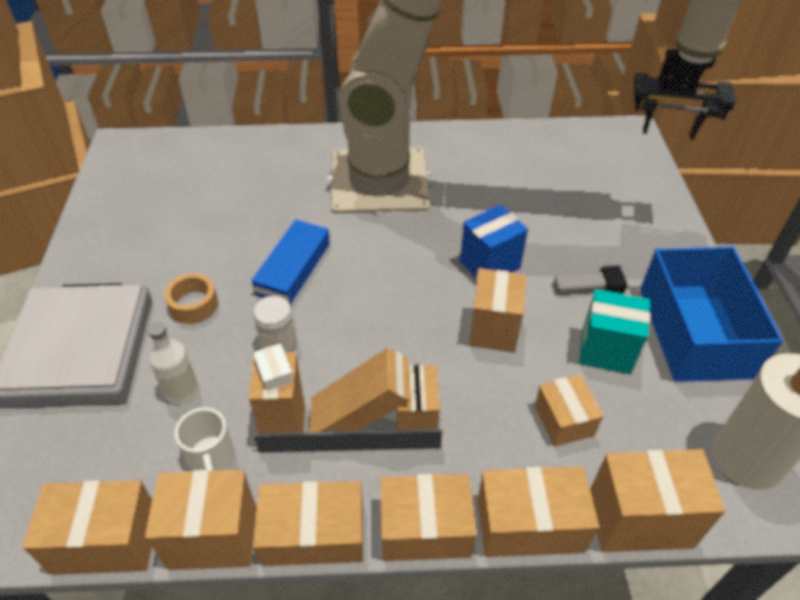

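View pics/top0.png

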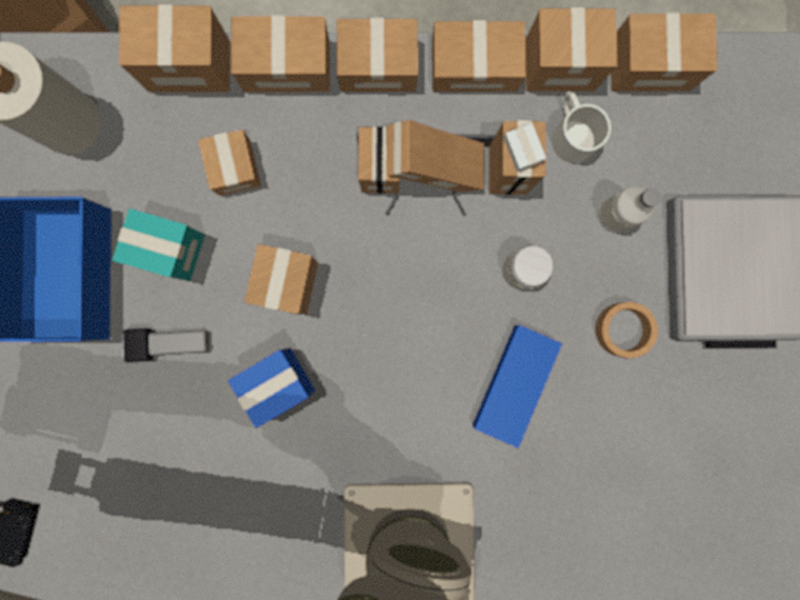

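The scene picture shows the rack at about (345,400) with the slim carton leaning left onto the left fixed carton, and the tan wide carton at (498,308). In the top picture the rack spans (360–545, 120–195), the wide carton is at (281,279) and the tin at (530,267). I'll enlarge both for corners.

```bash
cat > h.py <<'E'
import numpy as np,cv2
from bench import sensors, vision
from scipy.spatial.transform import Rotation as R
def ray(name,u,v):
    m=vision.camera_model(name);f=210/np.tan(np.radians(m['vertical_fov']/2))
    d=np.array([(u-m['cx'])/f,(v-m['cy'])/f,1]);T=np.linalg.inv(m['camera_from_world']) if name!='wrist' else None
    if T is None:
        s=sensors.read_state();P=np.eye(4);P[:3,:3]=R.from_quat(s['eef_rot']).as_matrix();P[:3,3]=s['ee_pos'];T=P@m['hand_eye']
    return T[:3,3],T[:3,:3]@d
def at(name,u,v,z):
    o,d=ray(name,u,v);return o+d*(z-o[2])/d[2]
def crop(name,x0,y0,w,h,k,fn):
    im=vision.camera(name)[y0:y0+h,x0:x0+w,::-1];cv2.imwrite(fn,cv2.resize(im,None,fx=k,fy=k,interpolation=cv2.INTER_CUBIC))
E
python3 - <<'E'
from h import *
a=vision.camera('top')[:,:,::-1]
A=cv2.resize(a[80:145,245:390],None,fx=5.5,fy=5.5,interpolation=cv2.INTER_CUBIC)
B=cv2.resize(a[165:225,165:235],None,fx=4,fy=4,interpolation=cv2.INTER_CUBIC)
C=np.zeros((A.shape[0]+B.shape[0],A.shape[1],3),np.uint8);C[:A.shape[0]]=A;C[A.shape[0]:,:B.shape[1]]=B
cv2.imwrite('pics/c1.png',C);print(A.shape,C.shape)
E
```

```text
(358, 798, 3) (598, 798, 3)
```

View pics/c1.png

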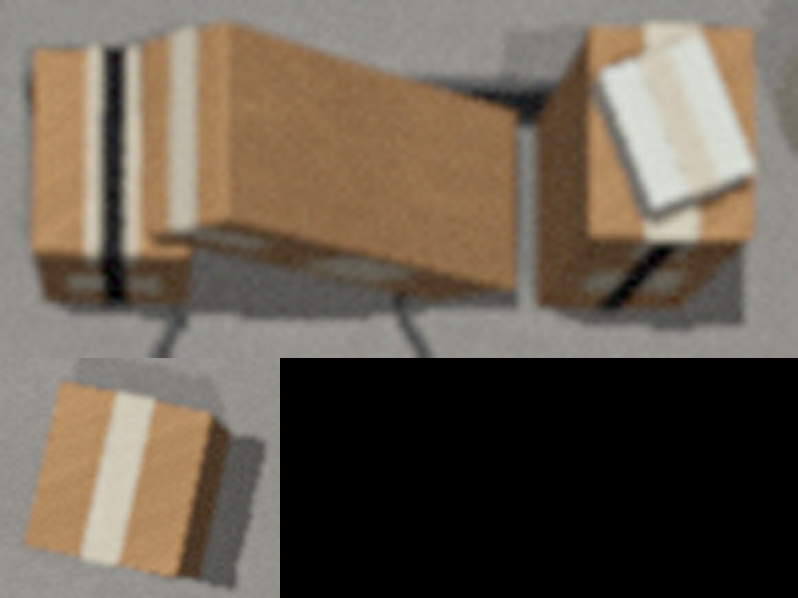

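Run:
```python
from h import *
np.set_printoptions(precision=4,suppress=True)
A=lambda x,y,z:at('top',(x+.5)/5.5+245-.5,(y+.5)/5.5+80-.5,z)
B=lambda x,y,z:at('top',(x+.5)/4+165-.5,(y-358+.5)/4+165-.5,z)
# rack fit
rk=[((34,255,.12),(0,.119)),((34,48,.12),(.09,.119)),((587,240,.165),(0,-.117)),((747,241,.165),(0,-.187)),((587,30,.165),(.09,-.117)),((752,30,.165),(.09,-.187)),((540,303,0),(0,-.117)),((683,305,0),(0,-.187)),((45,300,0),(0,.119)),((190,303,0),(0,.049))]
W=np.array([A(*p)[:2] for p,_ in rk]);L=np.array([q for _,q in rk])
def fit(L,W):
    lc,wc=L.mean(0),W.mean(0);H=(L-lc).T@(W-wc);t=np.arctan2(H[0,1]-H[1,0],H[0,0]+H[1,1])
    c,s=np.cos(t),np.sin(t);M=np.array([[c,-s],[s,c]]);o=wc-M@lc;return t,o,M,(W-o-L@M.T)
t,o,M,e=fit(L,W);print('rack',t,o);print(e)
for n,p in dict(ulf=(152,240,.143),ulb=(143,42,.143),urf=(230,220,.178),urb=(230,22,.178),ftf=(515,290,.04),ftb=(517,108,.04)).items():
    w=A(*p);print(n,w,(M.T@(w[:2]-o)))
W2=np.array([B(*p,.12)[:2] for p in((60,381),(214,412),(183,577),(25,543))])
L2=np.array([(.05,.046),(.05,-.046),(-.05,-.046),(-.05,.046)])
t2,o2,M2,e2=fit(L2,W2);print('wide',t2,o2,'in rack',M.T@(o2-o),t2-t);print(e2)
print('tin',at('top',530/800*560,267/600*420,.11),'smallbox',at('top',229/800*560,161/600*420,.07))
```

```text
rack -0.018182934988738863 [ 0.6435 -0.0352]
[[-0.0014 -0.001 ]
 [-0.0001  0.    ]
 [-0.0016  0.0008]
 [-0.0012  0.0033]
 [-0.0022  0.0009]
 [-0.0013  0.001 ]
 [ 0.0028 -0.0027]
 [ 0.0026 -0.0018]
 [ 0.0016 -0.0005]
 [ 0.0009 -0.0001]]
ulf [0.6457 0.0313 0.143 ] [0.0009 0.0666]
ulb [0.7314 0.0344 0.143 ] [0.0865 0.0712]
urf [ 0.6464 -0.0012  0.178 ] [0.0022 0.0341]
urb [ 0.7295 -0.002   0.178 ] [0.0854 0.0347]
ftf [ 0.6429 -0.1375  0.04  ] [ 0.0012 -0.1023]
ftb [ 0.7288 -0.1399  0.04  ] [ 0.0871 -0.1031]
wide -0.20705623189426967 [0.4807 0.2167] in rack [-0.1674  0.2489] -0.1888732969055308
[[-0.0003  0.0011]
 [-0.0006 -0.0002]
 [-0.0006 -0.002 ]
 [ 0.0015  0.0011]]
tin [ 0.4962 -0.2052  0.11  ] smallbox [0.6895 0.3102 0.07  ]
```

```bash
python3 -m crank '[[[0,0,-0.2],0.97],[[0,0,-0.2],0.97],[[0,0,-0.2],0.97],[[0,0,-0.2],0.97],[[0,0,-0.2],0.97],[[0,0,-0.2],0.97],[[0,0,-0.2],0.97],[[0,0,-0.2],0.97],[[0,0,-0.2],0.97],[[0,0,-0.2],0.97],[[0,0,0],0]]' 0.4 20
```

```text
time: 1.52
ee_pos: [0.1454, 0.608, 0.2827]
eef_rot: [0.713, 0.701, 0.0, -0.0]
ft_force: [0.2, -0.4, -1.0]
width: 0.0345
grip_force: 0.0
```

```bash
python3 -m crank '[[[-0.9,0.92,0],0],[[-0.9,0.92,0],0],[[-0.9,0.92,0],0],[[-0.9,0.92,0],0],[[-0.9,0.92,0],0],[[-0.9,0.92,0],0],[[-0.9,0.92,0],0],[[-0.9,0.92,0],0],[[-0.9,0.92,0],0],[[-0.9,0.92,0],0]]'; python3 -m crank '[[[-0.9,0.92,0],0],[[-0.9,0.92,0],0],[[-0.9,0.92,0],0],[[-0.9,0.92,0],0],[[-0.9,0.92,0],0],[[-0.9,0.92,0],0],[[-0.9,0.92,0],0],[[-0.9,0.92,0],0],[[0,0,0],0],[[0,0,0],0]]'; python3 -c "
from bench import sensors;print(sensors.read_state()['joint_positions'].round(2))"
```

```text
time: 2.78
ee_pos: [0.417, 0.3317, 0.2822]
eef_rot: [0.712, 0.702, -0.0, -0.0]
ft_force: [0.4, -0.4, 0.3]
width: 0.0346
grip_force: 0.0
time: 4.03
ee_pos: [0.6329, 0.1133, 0.282]
eef_rot: [0.713, 0.701, -0.0, -0.0]
ft_force: [0.1, -0.1, -0.1]
width: 0.0346
grip_force: 0.0
[-0.67  0.38  0.58  1.34 -0.21  1.48 -0.12]
```

```bash
python3 -m crank '[[[-0.8,0.97,0],0],[[-0.8,0.97,0.3],0],[[0,0,0.7],0],[[0,0,0.7],0],[[0,0,0],0],[[0,0,0],0]]'
python3 - <<'E'
from h import *
im=vision.camera('wrist');cv2.imwrite('pics/w1.png',im[:,:,::-1]); 
m=vision.camera_model('wrist');f=210/np.tan(np.radians(m['vertical_fov']/2));s=sensors.read_state()
P=np.eye(4);P[:3,:3]=R.from_quat(s['eef_rot']).as_matrix();P[:3,3]=s['ee_pos'];T=np.linalg.inv(P@m['hand_eye'])
o=np.array([.6435,-.0352]);t=-.018;c,q=np.cos(t),np.sin(t)
for n,p in dict(lfr=(0,.049,.12),lfl=(0,.119,.12),lbl=(.09,.119,.12),ulf=(.003,.069,.143),ulb=(.087,.069,.143),urf=(.003,.033,.178)).items():
    w=T@np.array([o[0]+c*p[0]-q*p[1],o[1]+q*p[0]+c*p[1],p[2],1]);print(n,(f*w[:2]/w[2]+[m['cx'],m['cy']]).round(0))
E
```

```text
time: 4.78
ee_pos: [0.6905, 0.0647, 0.2327]
eef_rot: [0.713, 0.701, 0.001, 0.0]
ft_force: [0.5, -0.4, 1.0]
width: 0.0347
grip_force: 0.0
lfr [224. 269.]
lfl [221. 184.]
lbl [338. 184.]
ulf [223. 256.]
ulb [337. 256.]
urf [217. 326.]
```

View pics/w1.png

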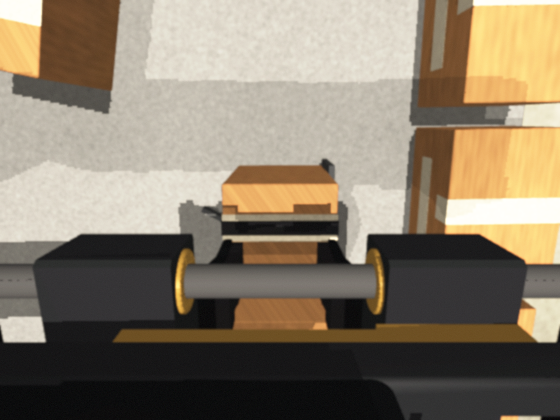

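```bash
python3 -m crank '[[[0,0,0.9],0],[[0,0,0.9],0],[[0,0,0.9],0],[[0,0,0.7],0],[[0,0,0],0],[[0,0,0],0],[[-0.3,0,0],0],[[-0.3,0,0],0],[[-0.3,0,0],0],[[-0.2,0,0],0],[[0,0,0],0]]'
```

```text
time: 6.2
ee_pos: [0.6902, 0.0319, 0.13]
eef_rot: [0.713, 0.701, 0.001, -0.001]
ft_force: [-0.1, 5.1, 1.9]
width: 0.0346
grip_force: 2.4
```

```bash
python3 -m crank '[[[-0.25,0,-0.1],0],[[-0.25,0,-0.1],0],[[-0.25,0,-0.1],0],[[-0.25,0,-0.1],0],[[-0.25,0,-0.1],0],[[0,0,0],0]]'
```

```text
time: 6.95
ee_pos: [0.6915, -0.0016, 0.1479]
eef_rot: [0.712, 0.702, 0.004, -0.0]
ft_force: [-0.3, 0.8, 1.6]
width: 0.0348
grip_force: 1.0
```

```bash
python3 -m crank '[[[-0.25,0,-0.1],0],[[-0.25,0,-0.1],0],[[-0.25,0,-0.1],0],[[-0.25,0,-0.1],0],[[-0.2,0,-0.1],0],[[-0.2,0,-0.1],0],[[0,0,0],0]]'
python3 - <<'E'
from h import *
crop('scene',160,220,170,120,4.5,'pics/s2.png')
E
```

```text
time: 7.82
ee_pos: [0.6885, -0.0496, 0.1628]
eef_rot: [0.714, 0.7, 0.0, 0.0]
ft_force: [-0.0, 0.4, 0.3]
width: 0.0348
grip_force: 0.0
```

View pics/s2.png

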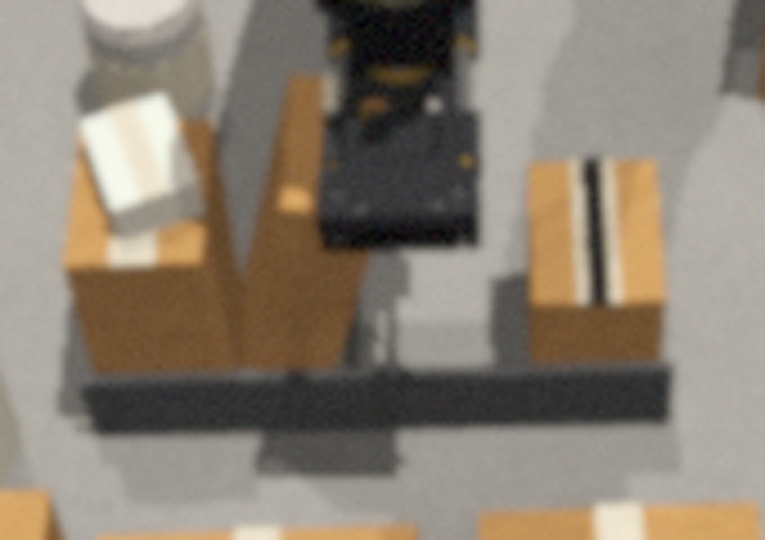

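The carton (about (300,230)) now leans only about 12° against the fingers, its foot in the slim bay. I'll finish it slowly.

```bash
python3 -m crank '[[[-0.14,0,-0.03],0],[[-0.14,0,-0.03],0],[[-0.14,0,-0.03],0],[[-0.14,0,-0.03],0],[[-0.14,0,0],0],[[-0.14,0,0],0],[[-0.14,0,0],0],[[-0.14,0,0],0],[[0,0,0],0],[[0,0,0],0]]'
```

```text
time: 9.12
ee_pos: [0.6879, -0.0821, 0.1661]
eef_rot: [0.713, 0.701, 0.0, -0.0]
ft_force: [-0.2, 0.4, -0.5]
width: 0.0348
grip_force: 0.0
```

```bash
python3 -m crank '[[[0.5,0,0],0],[[0.7,0,0],0],[[0.9,0,-0.5],0],[[0.9,0,-1],0],[[0.9,0,-1],0],[[0.9,0,-1],0],[[0.9,-0.5,-0.5],0],[[0.9,-0.9,0],0],[[0,0,0],0]]'
python3 - <<'E'
from h import *
a=vision.camera('scene')[220:320,160:330,::-1];b=vision.camera('top')[80:160,240:410,::-1]
a=np.vstack([a,b]);cv2.imwrite('pics/s3.png',cv2.resize(a,None,fx=3.3,fy=3.3,interpolation=cv2.INTER_CUBIC))
E
```

```text
time: 10.25
ee_pos: [0.6478, 0.1221, 0.2865]
eef_rot: [0.711, 0.703, 0.001, -0.001]
ft_force: [0.7, 0.3, 0.2]
width: 0.0349
grip_force: 0.0
```

View pics/s3.png

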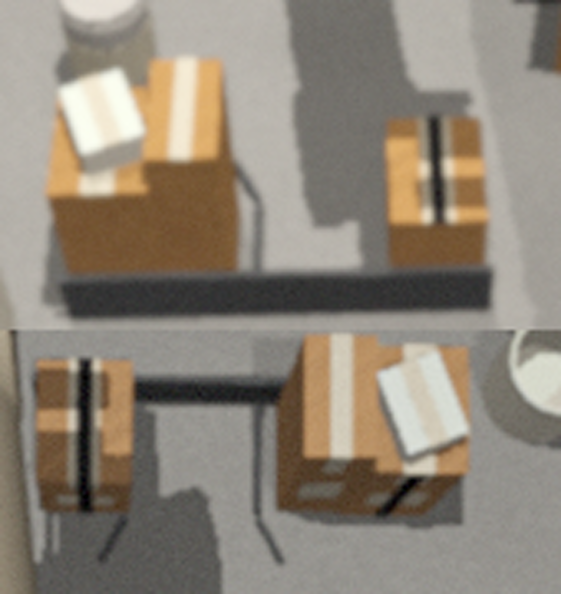

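The slim carton stands upright in its bay (top face at (187,110) in the scene half and (340,395) in the top half). The staples box hasn't moved. Next I move to the left of the wide carton.

```bash
python3 -m crank '[[[0.73,-0.63,0],0],[[0.73,-0.63,0],0],[[0.73,-0.63,0],0],[[0.73,-0.63,0],0],[[0.73,-0.63,0],0],[[0.73,-0.63,0],0],[[0.73,-0.63,0],0],[[0.73,-0.63,0],0],[[0,0,0],0.7],[[0,0,0],0.7],[[0,0,0],0]]' 0.6
python3 - <<'E'
from h import *
for p in((203,240),(190,280)): print(at('top',p[0]*.7,p[1]*.7,0))
im=vision.camera('wrist');cv2.imwrite('pics/w4.png',im[:,:,::-1])
s=sensors.read_state();P=R.from_quat(s['eef_rot']).as_matrix();print(P.round(3),s['joint_positions'].round(2))
E
```

```text
time: 11.72
ee_pos: [0.5019, 0.294, 0.286]
eef_rot: [0.779, 0.627, -0.0, 0.0]
ft_force: [0.2, -0.0, -0.0]
width: 0.0522
grip_force: 0.0
[0.55983615 0.373641   0.        ]
[0.48654225 0.39701081 0.        ]
[[ 0.211  0.977  0.   ]
 [ 0.977 -0.211 -0.   ]
 [-0.     0.    -1.   ]] [-1.03  0.22  0.51  1.5  -0.11  1.45 -0.74]
```

View pics/w4.png

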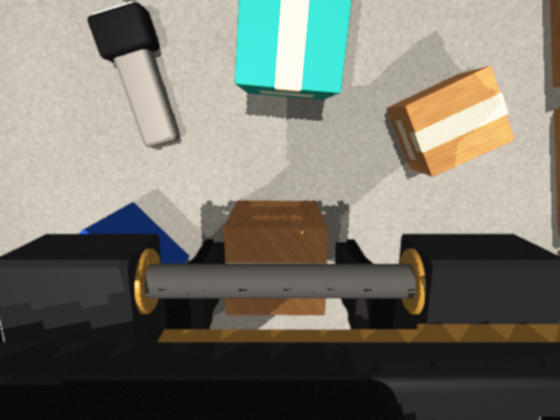

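The wide carton's left face fills (225–327, 201–312), its bottom edge running from (229,202) to (321,201). The teal box is well clear at the top of the picture.

Run:
```python
from h import *
s=sensors.read_state();P=R.from_quat(s['eef_rot']).as_matrix()
for p in((229,202),(321,201)):
    w=at('wrist',*p,0);print(w.round(4),(P.T@(w-s['ee_pos'])).round(4))
```

```text
[0.431  0.2728 0.    ] [-0.0356 -0.0648  0.286 ]
[0.5448 0.2496 0.    ] [-0.0343  0.0513  0.2861]
```

```bash
python3 -m crank '[[[0,-0.17,0.9],0],[[0,0,0.95],0],[[0,0,0.95],0],[[0,0,0.95],0],[[0,0,0.95],0],[[0,0,0.95],0],[[0,0,0.95],0],[[0,0,0.8],0],[[0,0,0.2],0],[[0,0,0],0],[[0,0,0],0]]'
```

```text
time: 13.15
ee_pos: [0.4972, 0.2958, 0.0592]
eef_rot: [0.778, 0.628, 0.001, -0.0]
ft_force: [-0.6, -0.8, -1.0]
width: 0.0522
grip_force: 0.0
```

```bash
python3 -m crank '[[[-0.3,0,0.14],0],[[-0.3,0,0],0],[[-0.25,0,0],0],[[-0.25,0,0],0],[[-0.25,0,0],0],[[-0.25,0,0],0],[[-0.25,0,0],0]]'
```

```text
time: 14.02
ee_pos: [0.485, 0.2415, 0.0544]
eef_rot: [0.778, 0.628, 0.001, -0.0]
ft_force: [1.0, 5.4, 3.9]
width: 0.0525
grip_force: 2.8
```

```bash
python3 -m crank '[[[-0.2,0,0],-0.06],[[-0.2,0,0],-0.06],[[-0.2,0,0],-0.06]]'
python3 - <<'E'
from h import *
a=vision.camera('scene')[160:290,280:440,::-1];cv2.imwrite('pics/s5.png',cv2.resize(a,None,fx=4.5,fy=4.5,interpolation=cv2.INTER_CUBIC))
E
```

```text
time: 14.4
ee_pos: [0.4812, 0.224, 0.0544]
eef_rot: [0.77, 0.638, 0.001, -0.0]
ft_force: [0.4, 6.0, 4.5]
width: 0.0521
grip_force: 3.0
```

View pics/s5.png

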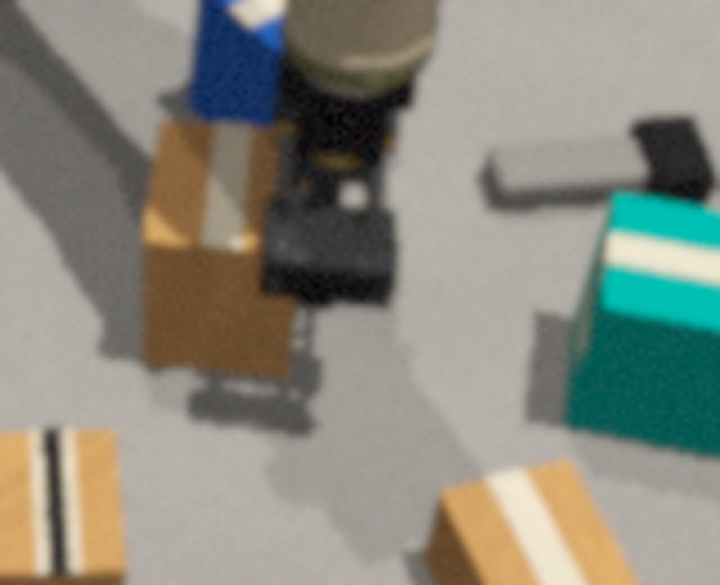

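The wide carton slides flat on its base (front bottom edge (145,362)–(290,375)), with the fingers on its left face. I'll keep pushing and turn it gradually.

```bash
python3 -m crank '[[[-0.28,0,0],-0.06],[[-0.28,0,0],-0.06],[[-0.28,0,0],-0.06],[[-0.28,0,0],-0.06],[[-0.28,0,0],-0.06],[[-0.28,0,0],-0.06],[[-0.28,0,0],-0.06],[[-0.28,0,0],-0.06],[[-0.28,0,0],-0.06],[[-0.28,0,0],-0.06]]'; python3 -m crank '[[[-0.28,0,0],-0.06],[[-0.28,0,0],-0.06],[[-0.28,0,0],-0.06],[[-0.28,0,0],-0.06],[[-0.28,0,0],-0.06],[[-0.28,0,0],-0.06],[[-0.28,0,0],-0.06],[[-0.28,0,0],-0.06],[[0,0,0],0]]'
```

```text
time: 15.7
ee_pos: [0.4683, 0.1408, 0.0541]
eef_rot: [0.743, 0.669, 0.0, -0.0]
ft_force: [-0.2, 6.1, 5.4]
width: 0.0522
grip_force: 3.0
time: 16.82
ee_pos: [0.4629, 0.0729, 0.0537]
eef_rot: [0.721, 0.693, -0.0, -0.0]
ft_force: [1.0, 1.5, -0.8]
width: 0.0521
grip_force: 0.9
```

```bash
python3 -m crank '[[[-0.28,0,0],-0.03],[[-0.28,0,0],-0.03],[[-0.28,0,0],-0.03],[[-0.28,0,0],-0.03],[[-0.28,0,0],-0.03],[[-0.22,0,0],0],[[0,0,0],0]]'; python3 -m crank '[[[0.5,0,0],0],[[0.7,0,-0.3],0],[[0.5,0,-0.9],0],[[0.8,0,-1],0],[[0.9,0,-1],0],[[0.9,0,-1],0],[[0.9,0,-1],0],[[0.9,0,-0.5],0],[[0,0,0],0]]'
python3 - <<'E'
from h import *
a=vision.camera('top')[80:225,240:410,::-1];cv2.imwrite('pics/t6.png',cv2.resize(a,None,fx=4,fy=4,interpolation=cv2.INTER_CUBIC))
E
```

```text
time: 17.7
ee_pos: [0.4618, 0.0241, 0.0538]
eef_rot: [0.713, 0.701, -0.0, 0.0]
ft_force: [-0.2, 2.4, -1.1]
width: 0.0524
grip_force: 0.6
time: 18.82
ee_pos: [0.4648, 0.2113, 0.2258]
eef_rot: [0.712, 0.703, 0.001, 0.0]
ft_force: [-0.2, -0.3, -0.9]
width: 0.0522
grip_force: 0.0
```

View pics/t6.png

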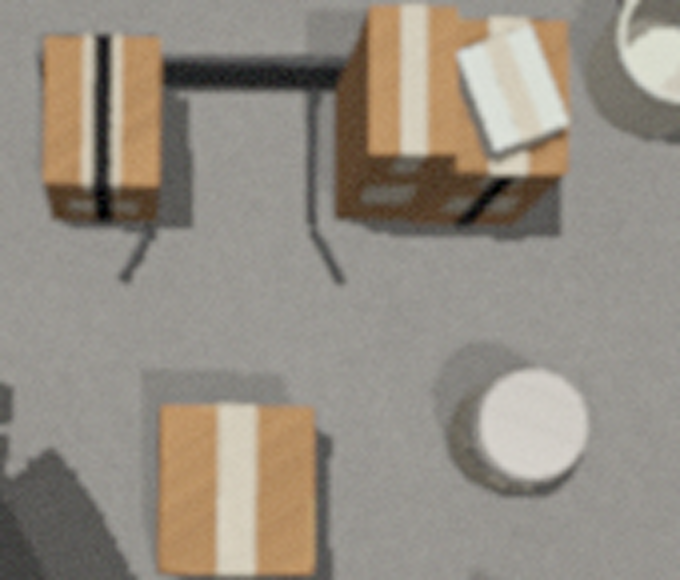

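The wide carton is square to the rack, with top corners (159,405), (316,405), (315,573) and (156,570). The mouth lies between the left carton's base at (159,219) and the rib at (313,228).

Run:
```python
from h import *
t=-.018;c,s=np.cos(t),np.sin(t);M=np.array([[c,-s],[s,c]]);o=np.array([.6435,-.0352])
def q(x,y,z):
    w=at('top',(x+.5)/4+239.5,(y+.5)/4+79.5,z);return np.r_[w[:2],M.T@(w[:2]-o)].round(4)
for p in((159,405,.12),(316,405,.12),(315,573,.12),(156,570,.12),(161,183,.12),(161,36,.12),(43,183,.12),(159,219,0),(313,228,.012),(313,90,.012),(153,230,.012),(340,282,.012),(124,280,.012)):print(p,q(*p))
```

```text
(159, 405, 0.12) [ 0.5118  0.0156 -0.1326  0.0484]
(316, 405, 0.12) [ 0.511  -0.0781 -0.1317 -0.0452]
(315, 573, 0.12) [ 0.4108 -0.0761 -0.2319 -0.0451]
(156, 570, 0.12) [ 0.4136  0.0184 -0.2309  0.0494]
(161, 183, 0.12) [0.6452 0.0131 0.0009 0.0483]
(161, 36, 0.12) [0.7345 0.0122 0.0901 0.049 ]
(43, 183, 0.12) [6.457e-01 8.370e-02 1.000e-04 1.189e-01]
(159, 219, 0) [0.6462 0.013  0.0018 0.0483]
(313, 228, 0.012) [ 0.6372 -0.0877 -0.0053 -0.0526]
(313, 90, 0.012) [ 0.7287 -0.0889  0.0861 -0.0522]
(153, 230, 0.012) [ 0.6367  0.0172 -0.0078  0.0522]
(340, 282, 0.012) [ 0.6015 -0.1049 -0.0407 -0.0704]
(124, 280, 0.012) [ 0.6039  0.0364 -0.0409  0.0709]
```

```bash
python3 -m crank '[[[0,0,0],0.94],[[0,0,0],0.94],[[0,0,0],0.94],[[0,0,0],0.94],[[0,0,0],0.94],[[0,0,0],0.94],[[0,0,0],0.94],[[0,0,0],0.94],[[0,0,0],0.94],[[0,0,0],0.94],[[0,0,0],0.94],[[0,0,0],0.94]]'; python3 -m crank '[[[-0.23,0.82,0],0],[[-0.23,0.82,0],0],[[-0.23,0.82,0],0],[[-0.23,0.82,0],0],[[-0.23,0.82,0],0],[[-0.23,0.82,0],0],[[-0.23,0.82,0],0],[[-0.23,0.82,0],0],[[-0.23,0.82,0],0],[[-0.23,0.82,0],0],[[0,0,0],0],[[0,0,0],0]]';python3 -c "
from bench import sensors;print(sensors.read_state()['joint_positions'].round(2))"
```

```text
time: 20.38
ee_pos: [0.4648, 0.207, 0.2241]
eef_rot: [1.0, -0.013, -0.0, 0.001]
ft_force: [0.0, 0.5, -0.9]
width: 0.0523
grip_force: 0.0
time: 21.88
ee_pos: [0.3909, -0.0364, 0.225]
eef_rot: [1.0, -0.011, 0.0, -0.0]
ft_force: [0.1, 0.6, -0.4]
width: 0.0524
grip_force: 0.0
[-0.81 -0.32  0.66  2.04  0.2   1.36 -1.81]
```

```bash
python3 -m crank '[[[0,0,0.6],0],[[0,0,0.6],0],[[0,0,0.6],0],[[0,0,0.6],0],[[0,0,0],0]]';python3 -c "
from bench import sensors;print(sensors.read_state()['joint_positions'].round(2))"
```

```text
time: 22.5
ee_pos: [0.3902, -0.0362, 0.1521]
eef_rot: [1.0, -0.01, -0.001, 0.001]
ft_force: [1.0, -0.2, 1.2]
width: 0.0526
grip_force: 0.0
[-0.82 -0.24  0.72  2.15  0.17  1.18 -1.77]
```

```bash
python3 -m crank '[[[0,0,0.6],0],[[0,0,0.6],0],[[0,0,0.6],0],[[0,0,0.6],0],[[0,0,0.6],0],[[0,0,0.22],0],[[0,0,0],0]]';python3 -c "
from bench import sensors;print(sensors.read_state()['joint_positions'].round(2))"
```

```text
time: 23.38
ee_pos: [0.3911, -0.0364, 0.0567]
eef_rot: [1.0, -0.01, -0.0, 0.0]
ft_force: [0.1, 0.6, -0.3]
width: 0.0524
grip_force: 0.0
[-0.85 -0.05  0.83  2.26  0.05  0.92 -1.64]
```

```bash
python3 -m crank '[[[0,-0.2,0.04],0],[[0.2,0,0],0],[[0.25,0,0],0],[[0.28,0,0],0],[[0.28,0,0],0],[[0.28,0,0],0],[[0.28,0,0],0],[[0.28,0,0],0],[[0.28,0,0],0],[[0.28,0,0],0],[[0.28,0,0],0]]'
```

```text
time: 24.75
ee_pos: [0.4723, -0.0322, 0.055]
eef_rot: [1.0, -0.011, 0.0, 0.0]
ft_force: [-3.0, 1.0, 0.3]
width: 0.0524
grip_force: 1.4
```

```bash
python3 -m crank '[[[0.28,0,0],0],[[0.28,0,0],0],[[0.28,0,0],0],[[0.28,0,0],0],[[0.28,0,0],0],[[0,0,0],0]]'
python3 - <<'E'
from h import *
a=vision.camera('top')[80:225,240:410,::-1];cv2.imwrite('pics/t7.png',cv2.resize(a,None,fx=4,fy=4,interpolation=cv2.INTER_CUBIC))
E
```

```text
time: 25.5
ee_pos: [0.5149, -0.0332, 0.0554]
eef_rot: [1.0, -0.011, 0.001, 0.0]
ft_force: [-1.2, -0.1, 0.1]
width: 0.052
grip_force: 0.0
```

View pics/t7.png

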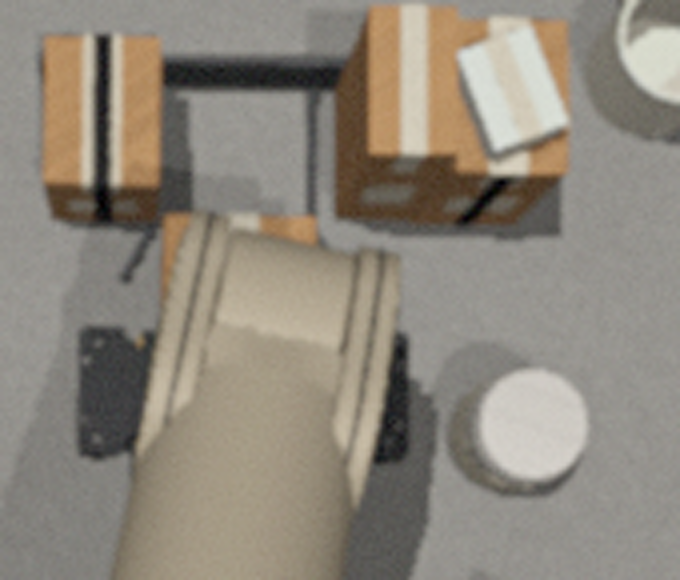

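Centred: the carton's leading top edge runs (166,213)–(316,213), just inside the left carton's edge at 161, and it is starting into the lead-in. I'll push on and watch the force.

```bash
python3 -m crank '[[[0.25,0,0],0],[[0.25,0,0],0],[[0.25,0,0],0],[[0.25,0,0],0],[[0.25,0,0],0],[[0.25,0,0],0]]'
```

```text
time: 26.3
ee_pos: [0.5592, -0.0341, 0.0551]
eef_rot: [1.0, -0.011, -0.0, -0.0]
ft_force: [-5.1, 0.5, 3.8]
width: 0.0521
grip_force: 2.6
```

```bash
python3 -m crank '[[[0.25,0,0],0],[[0.25,0,0],0],[[0.25,0,0],0],[[0.25,0,0],0],[[0,0,0],0],[[0,0,0],0]]'
```

```text
time: 27.05
ee_pos: [0.5891, -0.0347, 0.0551]
eef_rot: [1.0, -0.011, 0.0, 0.0]
ft_force: [0.6, -0.5, -0.4]
width: 0.0523
grip_force: 0.0
```

```bash
python3 -m crank '[[[-0.5,0,0],0],[[-0.6,0,-0.1],0],[[0,0,-0.9],0],[[0,0,-0.9],0],[[0,0,-0.9],0],[[0,0,-0.9],0],[[0,0,-0.9],0],[[0,0,0],0]]' 0; python3 -m crank '[[[0,0,0],-0.94],[[0,0,0],-0.94],[[0,0,0],-0.94],[[0,0,0],-0.94],[[0,0,0],-0.94],[[0,0,0],-0.94],[[0,0,0],-0.94],[[0,0,0],-0.94],[[0,0,0],-0.94],[[0,0,0],-0.94],[[0,0,0],-0.94],[[0,0,0],-0.94]]'; python3 -m crank '[[[0,0,0],0],[[0,0,0],0]]'; python3 -c "
from bench import sensors;print(sensors.read_state()['joint_positions'].round(2))"
```

```text
time: 28.05
ee_pos: [0.5569, -0.034, 0.195]
eef_rot: [1.0, -0.011, 0.002, -0.001]
ft_force: [-1.0, -0.1, -0.3]
width: 0.0008
grip_force: 0.0
time: 29.55
ee_pos: [0.5554, -0.0339, 0.1922]
eef_rot: [0.712, 0.703, -0.0, -0.0]
ft_force: [-0.3, -0.0, 1.1]
width: 0.0007
grip_force: 0.0
time: 29.8
ee_pos: [0.5555, -0.034, 0.1927]
eef_rot: [0.714, 0.7, -0.0, -0.0]
ft_force: [-0.6, -0.1, -0.2]
width: 0.0003
grip_force: 0.0
[-0.57  0.22  0.63  1.72 -0.14  1.25  0.08]
```

```bash
python3 -m crank '[[[0,0,0.8],0],[[0,0,0.8],0],[[0,0,0.8],0],[[0,0,0.8],0],[[0,0,0.8],0],[[0,0,0.3],0],[[0,0,0.2],0],[[0,0,0],0]]'; python3 -m crank '[[[0,0.3,0],0],[[0,0.3,0],0],[[0,0.2,0],0],[[0,0.2,0],0],[[0,0.2,0],0],[[0,0,0],0]]'
```

```text
time: 30.8
ee_pos: [0.5559, -0.034, 0.0584]
eef_rot: [0.713, 0.701, 0.0, 0.0]
ft_force: [-0.2, -0.7, -0.1]
width: 0.0002
grip_force: 0.0
time: 31.55
ee_pos: [0.5919, -0.0347, 0.0581]
eef_rot: [0.713, 0.701, -0.0, -0.0]
ft_force: [-0.5, -0.1, 1.2]
width: 0.0009
grip_force: 0.3
```

```bash
python3 -m crank '[[[0,0.2,0],0],[[0,0.2,0],0],[[0,0.2,0],0]]'; python3 -m crank '[[[0,0.1,0],0],[[0,0.1,0],0],[[0,0,0],0]]'
```

```text
time: 31.92
ee_pos: [0.6093, -0.0349, 0.0581]
eef_rot: [0.713, 0.701, -0.0, -0.001]
ft_force: [-5.8, -0.4, 4.1]
width: 0.0003
grip_force: 2.9
time: 32.3
ee_pos: [0.6155, -0.0351, 0.058]
eef_rot: [0.713, 0.701, -0.0, -0.0]
ft_force: [-3.5, 0.5, 0.4]
width: 0.0004
grip_force: 1.5
```

```bash
python3 -m crank '[[[0,0.07,0],0],[[0,0.07,0],0],[[0,0,0],0]]'; python3 -m crank '[[[0,0.05,0],0],[[0,0.05,0],0],[[0,0,0],0]]'
```

```text
time: 32.67
ee_pos: [0.6162, -0.0353, 0.0579]
eef_rot: [0.713, 0.701, -0.002, -0.003]
ft_force: [-25.5, 0.4, 19.0]
width: 0.0002
grip_force: 14.4
time: 33.05
ee_pos: [0.6161, -0.0352, 0.0579]
eef_rot: [0.713, 0.701, -0.004, -0.006]
ft_force: [-44.8, 2.5, 33.3]
width: 0.0003
grip_force: 25.8
```

```bash
python3 -m crank '[[[0,-0.2,0],0],[[0,-0.4,0],0],[[0,-0.5,0],0],[[0,0,-0.8],0],[[0,0,-0.9],0],[[0,0,-0.9],0],[[0,0,-0.9],0],[[0,-0.9,-0.9],0],[[0.9,-0.9,-0.5],0],[[0.9,-0.9,0],0],[[0.9,-0.9,0],0],[[0,0,0],0]]'; python3 -m crank '[[[0.9,-0.5,0],0],[[0.9,-0.5,0],0],[[0.9,-0.5,0],0],[[0.9,0,0],0],[[0.9,0,0],0],[[0.9,0,0],0],[[0,0,0],0]]'
python3 - <<'E'
from h import *
m=vision.camera_model('top');f=210/np.tan(np.radians(m['vertical_fov']/2));T=m['camera_from_world']
t=-.018;c,s=np.cos(t),np.sin(t)
def px(x,y,z):
    w=T@[.6435+c*x-s*y,-.0352+s*x+c*y,z,1];return (f*w[:2]/w[2]+[m['cx'],m['cy']]).round(1)
print('exp front top corners',px(-.01,.046,.12),px(-.01,-.046,.12),'back',px(.09,.046,.12),px(.09,-.046,.12),'left wall',px(0,.049,.12))
im=np.mean([vision.camera('top').astype(float) for _ in range(4)],0)
a,b=px(-.01,.03,.12),px(-.01,-.03,.12)
x0,x1=int(a[0]),int(b[0])
for lo,hi in((x0-4,x0+6),(x1-6,x1+4)):
    print('cols',lo,hi,[(r_,im[r_,lo:hi].mean(0).astype(int).tolist()) for r_ in range(int(a[1])-5,int(a[1])+7)])
y0=int(px(.09,0,.12)[1]);print('back',[(r_,im[r_,x0-4:x0+6].mean(0).astype(int).tolist()) for r_ in range(y0-5,y0+5)])
v=int(px(.04,0,.12)[1]);u=int(px(.04,.046,.12)[0]);u2=int(px(.04,-.046,.12)[0])
print('L',[(k,im[v-8:v+8,k].mean(0).astype(int).tolist()) for k in range(u-5,u+5)])
print('R',[(k,im[v-8:v+8,k].mean(0).astype(int).tolist()) for k in range(u2-5,u2+8)])
E
```

```text
time: 34.55
ee_pos: [0.482, 0.0506, 0.2052]
eef_rot: [0.712, 0.703, 0.001, -0.0]
ft_force: [0.8, 0.3, -0.2]
width: 0.0002
grip_force: 0.0
time: 35.42
ee_pos: [0.4413, 0.2123, 0.2048]
eef_rot: [0.712, 0.702, 0.0, 0.0]
ft_force: [0.5, -0.4, -0.3]
width: 0.0008
grip_force: 0.0
exp front top corners [280.8 129.9] [319.1 130.3] back [281.1  88.7] [319.3  89.2] left wall [279.6 125.7]
cols 283 293 [(125, [178, 140, 97]), (126, [178, 140, 96]), (127, [179, 141, 98]), (128, [182, 143, 100]), (129, [178, 139, 96]), (130, [145, 110, 74]), (131, [94, 70, 47]), (132, [79, 58, 39]), (133, [83, 62, 43]), (134, [86, 70, 52]), (135, [90, 77, 62]), (136, [90, 76, 61])]
cols 306 316 [(125, [181, 142, 99]), (126, [182, 143, 100]), (127, [182, 143, 100]), (128, [185, 145, 102]), (129, [183, 144, 100]), (130, [155, 118, 80]), (131, [104, 77, 51]), (132, [83, 61, 40]), (133, [84, 63, 42]), (134, [87, 68, 50]), (135, [89, 74, 57]), (136, [89, 74, 58])]
back [(83, [150, 148, 143]), (84, [149, 148, 143]), (85, [149, 147, 142]), (86, [150, 148, 143]), (87, [148, 148, 144]), (88, [152, 146, 139]), (89, [175, 147, 122]), (90, [188, 148, 105]), (91, [188, 147, 102]), (92, [187, 146, 102])]
L [(276, [181, 142, 99]), (277, [183, 143, 100]), (278, [181, 141, 99]), (279, [156, 121, 85]), (280, [125, 96, 68]), (281, [155, 119, 82]), (282, [182, 142, 99]), (283, [184, 144, 101]), (284, [182, 143, 99]), (285, [182, 142, 99])]
R [(314, [178, 139, 97]), (315, [178, 139, 97]), (316, [178, 139, 97]), (317, [180, 142, 98]), (318, [181, 146, 102]), (319, [153, 126, 90]), (320, [91, 81, 69]), (321, [65, 67, 67]), (322, [72, 70, 68]), (323, [83, 71, 60]), (324, [91, 69, 49]), (325, [94, 70, 47]), (326, [93, 69, 46])]
```

Run:
```python
from h import *
a=vision.camera('top')[80:225,240:410,::-1].astype(float)
b=cv2.resize(cv2.imread('pics/t6.png'),(170,145),interpolation=cv2.INTER_AREA).astype(float)
d=cv2.GaussianBlur(np.abs(a-b).mean(2),(0,0),1.2)
print('slim+staples+right',d[0:60,83:150].max(),'tin',d[85:125,115:150].max(),'wide start',d[100:145,38:80].max())
g=cv2.imread('pics/top0.png');g=cv2.resize(g,(560,420),interpolation=cv2.INTER_AREA).astype(float)
im=vision.camera('top')[:,:,::-1].astype(float);D=cv2.GaussianBlur(np.abs(im-g).mean(2),(0,0),1.5)
for n,(x,y) in dict(tin=(530,267),mug=(586,128),spray=(632,205),tape=(627,330),smallbox=(229,161),scanner=(165,342),teal=(158,243),blue=(270,387),slab=(517,385)).items():
    x,y=int(x*.7),int(y*.7);print(n,D[y-28:y+28,x-28:x+28].max().round(1))
print(sensors.read_state()['time'])
```

```text
slim+staples+right 37.362014434323534 tin 3.6432134976350588 wide start 56.4908249353277
tin 3.9
mug 4.4
spray 3.8
tape 4.7
smallbox 15.9
scanner 56.0
teal 110.5
blue 90.6
slab 4.9
35.725
```

Run:
```python
from h import *
a=vision.camera('top')[80:225,240:410,::-1].astype(float)
b=cv2.resize(cv2.imread('pics/t6.png'),(170,145),interpolation=cv2.INTER_AREA).astype(float)
d=cv2.GaussianBlur(np.abs(a-b).mean(2),(0,0),1.2)[0:60,:]
print('slim top face',d[0:40,92:115].max(),'cols>83:',d[:,83:].max(0).round(0)[:30])
```

```text
slim top face 3.31876022151697 cols>83: [37. 20.  9.  6.  4.  4.  4.  4.  4.  4.  4.  3.  3.  3.  3.  3.  3.  4.
  4.  4.  4.  4.  5.  5.  4.  4.  4.  4.  4.  5.]
```

The slim carton hasn't moved. The only change near it is the edge of the wide carton, so I'm handing in.

```bash
python3 -c "
from bench import r;print(r.close_job())"
```

```text
the job is handed in; nothing more can be done
None
```

I handed in the job at about 36 s: the slim carton stands upright in its slim bay and the wide carton is pushed home in the wide bay. The arm stopped hard there at about 45 N, and its front edge is within about 1–2 mm of where the home position should appear. The tin, mug, spray, tape and staples showed no change in the top camera; the arm or its shadow kept me from confirming the same for the scanner and small box.

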